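# Clip the domed forming head into the quick-change bench fixture

## Robot

A 6-joint arm with a two-finger parallel gripper is mounted at the origin on the work surface. World frame = base frame: x ahead of the robot, y to its left, z up, the work surface at z = 0. Lengths are in m, angles in rad, forces in N, time in s.
With the tool pointing down it reaches from about 0.3 to 0.85 m from the base axis. Payload 5.4 kg.
Tool frame: the origin (TCP) lies on the centre line of the jaws, within the pads' length; the fingertips stand env.tips_ahead ahead of it and the grasp point (between the pads) lies 5 mm behind it (env.tips_ahead is the distance from the TCP to the fingertips, in m); z points along the fingers, y is the line along which they close (so a half turn about z gives the same grasp; the last joint's range is limited). The gripper opens to 85 mm and grips with 20 to 120 N. Pads are 22 mm wide; open, the fingers measure 114 mm over their backs; the gripper's body (76 mm by 85 mm) begins 54 mm behind the grasp point. The pads swing forward as they close: fully open they stand 13 mm farther back than shut.
Start: joints at [-1.313, 0.158, 1.597, -0, 1.386, -0.21], TCP at [0.259, -0.513, 0.245] pointing down, gripper open.
Joint ranges: [-2.91, 2.91], [-0.94, 2.29], [0.18, 2.7], [-1.29, 4.43], [0.17, 2.64], [-3, 3]. Speed limits (rad/s): [2.57, 2.57, 3.14, 3.14, 3.14, 3.14].

## Interface

Orientations are given as a rotation vector (axis times angle).
In Python, from plant import env, vision, ticket gives the robot as it stands.
- The arm moves only by the shell command python3 -m creep 'ROWS'. ROWS is JSON, a list of rows, each a list of 7 numbers: the turn, a rotation vector about the tool's x, y, z in degrees, then the shift along the tool's x, y, z in cm, then the gripper's target within -1 to 1 (fully open at 1, half-way at 0, shut at -1). A call has 1 to 10 rows; each row is the pose to reach, as a shift and turn from the pose commanded when the call began, along the tool's axes at that moment; what a row does not reach only later rows make up. A row lasts 1/12 s, in which the tool goes at most 41.7 mm and 7.16 degrees, less where a joint would pass 70% of its speed; a pose out of reach is approached as far as the arm can. A call with a gripper value outside its range is refused whole. The fingers move at their own pace and stop on an object; the grip force is fixed at half the most. Time passes only in rows, so rows that repeat a pose let the fingers close. It gives the time, the measured TCP pose, the force, the opening and the grip force at its end, in the units of the state.
- env.get_obs(): the state, without advancing time (a new reading comes with each control period).
- vision.get_image(name): name is "side" or "top" or "wrist"; returns (picture, depth): 480x640x3 uint8, red, green, blue; 480x640 float32, m along the optical axis (not along the pixel's ray), 0 where there is no reading.
- vision.camera_info(name): a dict with "intrinsics" (3x3 intrinsics, pixels), "k1" (the pictures are not rectified: a ray, as slopes to the right and down, at radius r is drawn at 1 + k1 r^2 times it, then the intrinsics apply), "cam_to_world" (4x4, takes a point from camera to world coordinates). Camera axes: x right, y down, z forward; pixel columns grow to the right and rows downward; lengths in m; the calibration is good to about 2 mm. A picture is of the moment at which its call begins: read the wrist's pose just before it. camera_info takes no time and is no camera call; for the wrist camera it gives the pose at the moment of the call.
- ticket.sign_off(): hands the job in; it is judged then, once.
The state is a dict: "clock": time; "joint_positions": joint angles; "joint_vel": joint speeds; "joint_torque": joint torques, N m; "ee_pos": TCP position; "tool_rot": TCP orientation; "wrist_force": force on the tool from outside, world axes, zero at the start; "wrist_torque": the same for the moment, N m; "grip_width": finger opening in m; "grip_force": force on a finger pad.
Only numpy, scipy, OpenCV 4.12 (cv2) and the standard library are available. Lean on these libraries where they do the work, as an engineer would, in place of code of your own. Each camera call takes 0.05 s, during which the arm holds its last target. There are 200 camera calls.

## Task

Fit the domed forming head (the one standing on a foot plate) into the bench fixture: hold it tipped with its lip end low, hook the lip under the fixture's rail in the middle, then rock it down until it lies flat on the slab and the sprung catch clicks over its foot. Let go of it; it is the domed head that is wanted, not the flat or the horn one.

Things in the scene. Friction and masses are not known exactly. Their poses are not given: they have to be found in the camera images.
- dome_grip (a point): Domed steel forming head, about 0.6 kg, loose on the bench beside a flat and a horned one. Foot plate 120 (x) by 50, 8 mm thick; on its middle a neck 36 (x) by 32 (y), 8 to 52 above the underside, then a round 32 wide dome, top at 75. Point: on the neck's axis, 35 above the underside, where to grip across y. z up, x from the lip end (towards the robot) to the foot end.
- dome_lip (a point): Middle of the tip of the domed head's lip, same axes as dome_grip: 60 mm towards -x from it and 31 lower, 4 above the plate's underside. The lip is the plate's narrower end, 40 wide, 34 long, 8 thick; the foot is its square end, 50 wide, 120 from the lip's tip.
- fixture: Dark steel slab 190 by 100 mm screwed down; origin at bench level, x from rail (robot's side) to catch (far side), z up. Slab top z = 12. Rail along y: bar from x = -82 to -46, underside z = 32, top 40; slot below it is closed at x = -70. Fitted, the lip's tip lies at x = -70 to -60. Enter from +x tipped about 20 degrees, foot end up, lip low over the slab; then rock down about the lip.
- catch (a joint): Sprung catch on the fixture's far side, 30 wide, on its centre line. m: 0 shut, to 0.022 pushed back (+x). In the fixture frame, mm: nose to x = 44, underside z = 23, so the foot's end (x = 50 to 60) goes under; ramp above it up to x = 60, z = 48; cheeks beside from x = 70, tops z = 42. The foot coming down pushes it back (3 to 7 N spring; 5 to 15 N down at the neck), then it snaps to 0.
Not all that is in view belongs to the job. What is shaped like the part that bears dome_grip but orange is not meant. What is shaped like the fixture but turquoise is not meant.

How it is judged:
By the outcome, as a careful person would: the job done as asked, in the order asked, and still so for the second after the job is handed in, with the robot touching nothing.
It also fails if it takes over 38 s, if anything falls off the work surface, if the arm or the gripper's body presses on something with over 40 N, if the wrist force passes 120 N, or if a joint passes its speed limit or range.

## Working session

There is one attempt and no reset: what is moved stays moved. The work goes in short steps, Python scripts to look and compute and a shell command to move; the robot and the scene stay as the last step left them, time stands still between calls to the robot, and variables do not carry over. Pictures are saved under pics/ and viewed, at most 10 in all, crops included, and the job is handed in when it is done.

```bash
ls; mkdir -p pics; cat > h.py <<'E'
import numpy as np, cv2, json
from plant import env, vision, ticket
def rays(name,uv,info=None):
    i=info or vision.camera_info(name);K=np.array(i["intrinsics"]);k=i["k1"];T=np.array(i["cam_to_world"])
    uv=np.atleast_2d(np.array(uv,float));d=(uv-K[:2,2])/[K[0,0],K[1,1]]
    s=d.copy()
    for _ in range(20): s=d/(1+k*(s**2).sum(1,keepdims=True))
    return s,T
def onplane(name,uv,z,info=None):
    s,T=rays(name,uv,info);w=np.c_[s,np.ones(len(s))]@T[:3,:3].T;o=T[:3,3]
    return o+w*((z-o[2])/w[:,2])[:,None]
def bydepth(name,uv,dep,info=None):
    s,T=rays(name,uv,info);return (np.c_[s,np.ones(len(s))]*np.array(dep).reshape(-1,1))@T[:3,:3].T+T[:3,3]
def cloud(name,dep,info):
    v,u=np.mgrid[0:480,0:640];uv=np.c_[u.ravel(),v.ravel()]
    P=bydepth(name,uv,dep.ravel(),info).reshape(480,640,3);P[dep==0]=np.nan;return P
E
python3 - <<'E'
from h import *
o=env.get_obs();print(o,env.tips_ahead)
for n in("top","side"):
    i=vision.camera_info(n);print(i)
    p,d=vision.get_image(n);cv2.imwrite(f"pics/{n}0.png",p[...,::-1]);np.savez(f"{n}0.npz",p=p,d=d,**{k:np.array(v) for k,v in i.items()})
E
```

```text
pics
{'clock': 0.0, 'joint_positions': array([-1.31310230e+00,  1.59053200e-01,  1.59828494e+00, -5.67420086e-06,
        1.38616469e+00, -2.10102271e-01]), 'joint_vel': array([-9.65052791e-04, -5.30381601e-04,  5.80548376e-04,  1.41391820e-03,
        1.16377140e-03, -7.85827023e-05]), 'joint_torque': array([ 6.63592436e-04, -3.95991111e+01, -3.31430769e+01, -5.92373067e-05,
        8.10797908e-03, -4.67880113e-05]), 'ee_pos': array([ 0.25910498, -0.51265567,  0.24428813]), 'tool_rot': array([-3.05419017e+00, -7.27689974e-01,  8.01015222e-05]), 'wrist_force': array([ 0.61517392, -0.02849969, -0.34849551]), 'wrist_torque': array([ 0.02313796, -0.01754536, -0.00237164]), 'grip_force': 0.0, 'grip_width': 0.0853556788962224} 0.014
{'intrinsics': array([[613.72159918,   0.        , 325.31233107],
       [  0.        , 613.72159918, 244.24368368],
       [  0.        ,   0.        ,   1.        ]]), 'k1': -0.07791106621448822, 'cam_to_world': array([[ 0.01885154, -0.98829731,  0.15137057,  0.24894283],
       [-0.99979709, -0.01755882,  0.00987235, -0.06061933],
       [-0.00709893, -0.15152596, -0.98842779,  1.45455564],
       [ 0.        ,  0.        ,  0.        ,  1.        ]])}
{'intrinsics': array([[522.7634426 ,   0.        , 324.43029739],
       [  0.        , 522.7634426 , 245.25998811],
       [  0.        ,   0.        ,   1.        ]]), 'k1': -0.08293422423375253, 'cam_to_world': array([[-0.7823843 , -0.30137984,  0.54501835, -0.14689744],
       [-0.62246096,  0.34970412, -0.7001781 ,  0.6523412 ],
       [ 0.0204244 , -0.887061  , -0.4612002 ,  0.56191439],
       [ 0.        ,  0.        ,  0.        ,  1.        ]])}
```

View pics/top0.png

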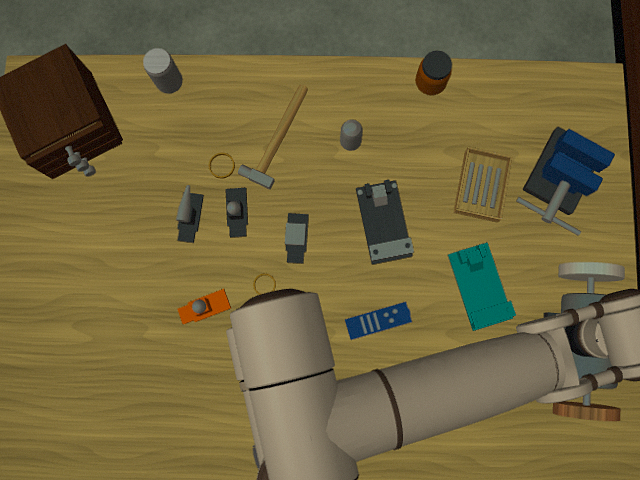

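View pics/side0.png

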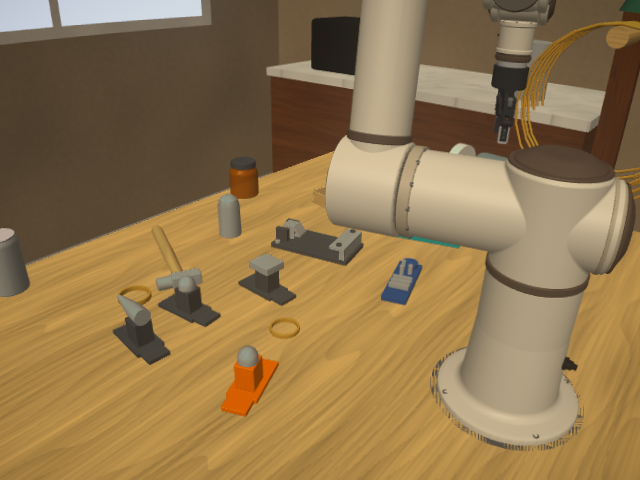

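Candidates for the head (top view): horned (188,213), domed on a dark plate (236,211), flat (296,237), orange dome (202,306, excluded), and a loose domed cylinder with no foot (351,134). For the fixture: dark (385,222) or turquoise (480,285, excluded). I choose the head at (236,211) and the fixture at (385,222), and will check both in a crop and measure them.

```bash
python3 - <<'E'
from h import *
z=np.load("top0.npz");p,d=z["p"],z["d"];info={k:z[k] for k in("intrinsics","k1","cam_to_world")}
P=cloud("top",d,info)
a=cv2.resize(p[175:275,160:330],None,fx=4.7,fy=4.7,interpolation=cv2.INTER_CUBIC)
b=cv2.resize(p[175:275,340:430],None,fx=4.7,fy=4.7,interpolation=cv2.INTER_CUBIC)
s=np.load("side0.npz")["p"]; 
im=np.hstack([a[:,200:560],b]);print(im.shape)
cv2.imwrite("pics/crop1.png",im[...,::-1])
for nm,(x0,x1,y0,y1) in dict(head=(220,254,180,245),fix=(350,420,170,270)).items():
    sub=p[y0:y1,x0:x1].astype(int);Z=P[y0:y1,x0:x1,2]
    bench=(sub[...,0]-sub[...,2]>25)
    m=(~bench).astype(np.uint8);n,l,st,c=cv2.connectedComponentsWithStats(m);k=1+st[1:,4].argmax();m=(l==k)
    dark=m&(sub.max(2)<75)
    print(nm,st[k],np.nanpercentile(Z[m],[5,25,50,75,95,99]).round(4))
    for t,mm in(("all",m),("dark",dark)):
        r=cv2.minAreaRect(np.argwhere(mm)[:,::-1].astype(np.float32)+[[x0,y0]] if 0 else (np.argwhere(mm)[:,::-1]+[x0,y0]).astype(np.float32))
        q=onplane("top",cv2.boxPoints(r),0.012 if nm=="fix" else 0.008,info)
        print(t,cv2.boxPoints(r).round(1).tolist(),q.round(4).tolist())
    print("sizes",np.linalg.norm(q[0]-q[1]),np.linalg.norm(q[1]-q[2]))
    # height bands
    for lo,hi in((.004,.018),(.02,.032),(.034,.046),(.046,.056),(.058,.085)):
        w=m&(Z>lo)&(Z<hi)
        if w.sum()>5:
            X=P[y0:y1,x0:x1][w];print(lo,hi,w.sum(),X.mean(0).round(4),X.min(0).round(4),X.max(0).round(4))
E
```

```text
(470, 783, 3)
head [  6   7  22  50 955] [0.0033 0.0065 0.0096 0.0343 0.0724 0.0763]
all [[225.0, 188.0], [245.6999969482422, 186.89999389648438], [248.10000610351562, 235.60000610351562], [227.39999389648438, 236.6999969482422]] [[0.6044, 0.2, 0.008], [0.6077, 0.1496, 0.008], [0.488, 0.139, 0.008], [0.4846, 0.1887, 0.008]]
dark [[225.0, 188.0], [245.6999969482422, 186.89999389648438], [248.10000610351562, 235.60000610351562], [227.39999389648438, 236.6999969482422]] [[0.6044, 0.2, 0.008], [0.6077, 0.1496, 0.008], [0.488, 0.139, 0.008], [0.4846, 0.1887, 0.008]]
sizes 0.050463962282530646 0.12019290132687599
0.004 0.018 619 [0.5457 0.1677 0.0085] [0.4856 0.1419 0.004 ] [0.6057 0.1977 0.0171]
0.02 0.032 22 [0.5344 0.1616 0.0265] [0.5267 0.1526 0.021 ] [0.5543 0.1817 0.0317]
0.034 0.046 25 [0.5353 0.163  0.0402] [0.5257 0.1531 0.0343] [0.5619 0.1815 0.0458]
0.046 0.056 64 [0.5415 0.1666 0.0513] [0.5263 0.1518 0.0464] [0.5634 0.1865 0.0558]
0.058 0.085 144 [0.5428 0.1683 0.0696] [0.5288 0.1549 0.0588] [0.5602 0.1831 0.0787]
fix [   6   10   58   84 3261] [0.0075 0.0113 0.0147 0.0381 0.04
[... 247 characters left out ...]
36, -0.1565, 0.012]]
dark [[354.79998779296875, 186.1999969482422], [395.3999938964844, 177.5], [412.20001220703125, 255.8000030517578], [371.6000061035156, 264.3999938964844]] [[0.6129, -0.1148, 0.012], [0.6364, -0.2128, 0.012], [0.4459, -0.2528, 0.012], [0.4235, -0.1566, 0.012]]
sizes 0.10075662524794277 0.19460548030616714
0.004 0.018 1994 [ 0.532 -0.182  0.012] [ 0.4268 -0.252   0.004 ] [ 0.6278 -0.1174  0.018 ]
0.02 0.032 118 [ 0.5449 -0.1768  0.0253] [ 0.4301 -0.2488  0.02  ] [ 0.622  -0.1223  0.032 ]
0.034 0.046 841 [ 0.4941 -0.1917  0.0405] [ 0.4304 -0.251   0.034 ] [ 0.6222 -0.1375  0.046 ]
0.046 0.056 174 [ 0.5616 -0.1775  0.0485] [ 0.4343 -0.2431  0.046 ] [ 0.6134 -0.1396  0.0554]
```

View pics/crop1.png

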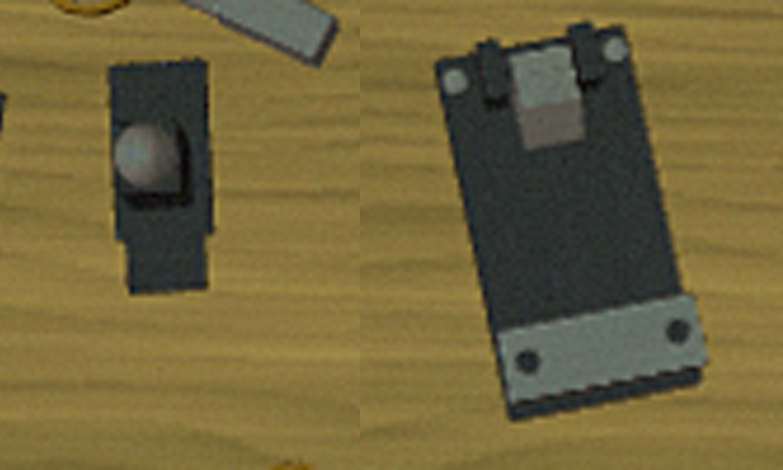

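The crop confirms it: a domed head on a dark foot plate at (236,211), with its narrow lip end towards the robot, and the dark fixture with its rail near the robot. Measured plate is 120 x 50 and slab 101 x 195, as given.

```bash
cat >> h.py <<'E'
from scipy.spatial.transform import Rotation as R
def pose(yaw,tip=0):  # tool down, tool x along yaw (deg); tip: foot(+x) end raised, deg
    return R.from_euler('z',yaw,degrees=True)*R.from_euler('y',-tip,degrees=True)*R.from_euler('x',180,degrees=True)
def row(pt,Rt,p0=None,R0=None):
    o=env.get_obs()
    if p0 is None:p0=o["ee_pos"]
    if R0 is None:R0=R.from_rotvec(o["tool_rot"])
    return (R0.inv()*Rt).as_rotvec(degrees=True).round(2),(R0.inv().apply(np.array(pt)-p0)*100).round(2)
E
python3 - <<'E'
from h import *
print(row([.52,.169,.2],pose(5.2)))
E
```

```text
(array([-0.1 , -0.  , 21.61]), array([ 54.02, -49.07,   4.54]))
```

```bash
python3 -m creep '[[0,0,21.6,54,-49.1,4.5,1],[0,0,21.6,54,-49.1,4.5,1],[0,0,21.6,54,-49.1,4.5,1],[0,0,21.6,54,-49.1,4.5,1],[0,0,21.6,54,-49.1,4.5,1],[0,0,21.6,54,-49.1,4.5,1],[0,0,21.6,54,-49.1,4.5,1],[0,0,21.6,54,-49.1,4.5,1],[0,0,21.6,54,-49.1,4.5,1],[0,0,21.6,54,-49.1,4.5,1]]'
python3 - <<'E'
from h import *
print(env.get_obs()["ee_pos"],row([.52,.169,.2],pose(5.2)))
E
```

```text
clock: 0.93
ee_pos: [0.4078, -0.1227, 0.2193]
tool_rot: [-3.138, -0.142, -0.0]
wrist_force: [0.5, -0.1, -0.4]
grip_width: 0.0853
grip_force: 0.0
[ 0.40775442 -0.12266108  0.21934036] (array([-0.  , -0.  , -0.02]), array([ 13.81, -28.03,   1.94]))
```

```bash
python3 -m creep '[[0,0,0,13.5,-27.5,1.9,1],[0,0,0,13.5,-27.5,1.9,1],[0,0,0,13.5,-27.5,1.9,1],[0,0,0,13.5,-27.5,1.9,1],[0,0,0,13.5,-27.5,1.9,1],[0,0,0,13.5,-27.5,1.9,1],[0,0,0,13.5,-27.5,1.9,1],[0,0,0,13.5,-27.5,1.9,1],[0,0,0,13.5,-27.5,1.9,1]]'
python3 - <<'E'
from h import *
info=vision.camera_info("wrist");p,d=vision.get_image("wrist");print(info,env.get_obs()["ee_pos"])
cv2.imwrite("pics/w1.png",p[...,::-1]);np.savez("w1.npz",p=p,d=d,**{k:np.array(v) for k,v in info.items()})
E
```

```text
clock: 1.68
ee_pos: [0.5172, 0.1645, 0.1997]
tool_rot: [-3.137, -0.15, 0.002]
wrist_force: [0.1, -0.6, 1.1]
grip_width: 0.085
grip_force: 0.0
{'intrinsics': array([[428.84797118,   0.        , 311.44478169],
       [  0.        , 428.84797118, 239.29598296],
       [  0.        ,   0.        ,   1.        ]]), 'k1': -0.07249734835299791, 'cam_to_world': array([[ 0.0949401 , -0.95961092, -0.26482686,  0.58381698],
       [-0.99548199, -0.09189563, -0.02389149,  0.17023679],
       [-0.0014099 ,  0.26589863, -0.96399996,  0.32712092],
       [ 0.        ,  0.        ,  0.        ,  1.        ]])} [0.51683423 0.16260945 0.19983037]
```

View pics/w1.png

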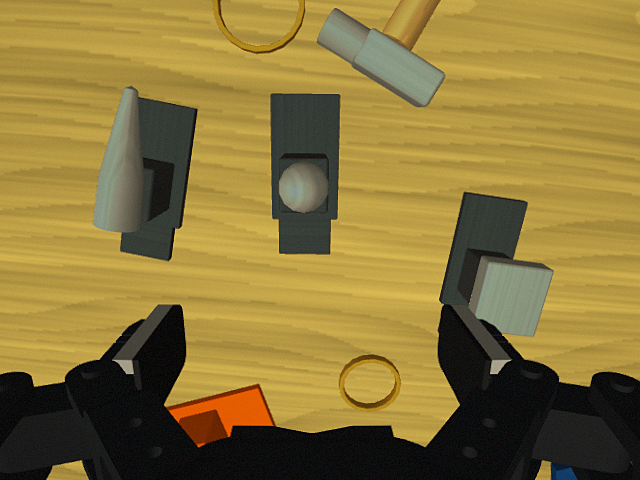

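The wrist view shows the domed head in the middle: foot edge from (271,94) to (339,94), lip edge from (279,253) to (330,253), dome at (303,188). The horned and flat heads are clear on either side.

```bash
python3 - <<'E'
from h import *
z=np.load("w1.npz");p,d=z["p"].astype(int),z["d"];info={k:z[k] for k in("intrinsics","k1","cam_to_world")}
x0,x1,y0,y1=255,355,80,270
s=p[y0:y1,x0:x1];m=((s[...,0]-s[...,2])<25).astype(np.uint8)
n,l,st,c=cv2.connectedComponentsWithStats(m);k=1+st[1:,4].argmax();m=l==k
q=(np.argwhere(m)[:,::-1]+[x0,y0]);w=onplane("wrist",q,.008,info)[:,:2]
# long edges of plate from row extents in wide part and lip part
for a,b in((100,150),(225,248)):
    L=[];Rr=[]
    for v in range(a,b):
        u=q[q[:,1]==v][:,0];L.append([u.min()-.5,v]);Rr.append([u.max()+.5,v])
    for e in(L,Rr):
        W=onplane("wrist",e,.008,info)[:,:2];f=cv2.fitLine(W.astype(np.float32),cv2.DIST_HUBER,0,.001,.001).ravel();print(np.degrees(np.arctan(f[1]/f[0])).round(2),f[2:])
r=cv2.minAreaRect(w.astype(np.float32));print(r)
yaw=5.2
r_=np.radians(yaw);ex=np.array([np.cos(r_),np.sin(r_)]);ey=np.array([-ex[1],ex[0]])
print("x ext",np.percentile(w@ex,[.3,99.7]),"y ext",np.percentile(w@ey,[.3,99.7]))
P=cloud("wrist",d,info)[y0:y1,x0:x1][m];print(np.nanpercentile(P[:,2],[5,50,99]))
t=P[P[:,2]>.06];print("dome",t.min(0),t.max(0),(t.min(0)+t.max(0))/2)
E
```

```text
4.21 [0.580525   0.20007871]
6.27 [0.5851553  0.15120009]
4.28 [0.4952202  0.18776888]
6.09 [0.4989693  0.14861196]
((0.5435566306114197, 0.1720709204673767), (0.11861951649188995, 0.04926294460892677), 5.042961597442627)
x ext [0.49776076 0.61604365] y ext [0.09774107 0.14654781]
[0.00578037 0.00722308 0.07370029]
dome [0.52784469 0.15676524 0.06017867] [0.55874124 0.18737471 0.07606609] [0.54329296 0.17206998 0.06812238]
```

```bash
python3 - <<'E'
from h import *
print(row([.5435,.172,.03],pose(5.1)))
E
```

```text
(array([0.01, 0.1 , 0.28]), array([ 2.77, -0.69, 16.98]))
```

```bash
python3 -m creep '[[0,0,0.3,2.75,-0.7,6,1],[0,0,0.3,2.75,-0.7,10,1],[0,0,0.3,2.75,-0.7,13,1],[0,0,0.3,2.75,-0.7,15,1],[0,0,0.3,2.75,-0.7,16,1],[0,0,0.3,2.75,-0.7,17,1],[0,0,0.3,2.75,-0.7,17,1],[0,0,0.3,2.75,-0.7,17,1]]'
python3 - <<'E'
from h import *
print(row([.5435,.172,.03],pose(5.1)))
E
```

```text
clock: 2.4
ee_pos: [0.5452, 0.1704, 0.0323]
tool_rot: [-3.139, -0.133, -0.004]
wrist_force: [0.1, 1.1, 0.7]
grip_width: 0.0853
grip_force: 0.0
(array([ 0.  , -0.14, -0.23]), array([-0.16, -0.17,  0.23]))
```

```bash
python3 -m creep '[[0,0,0,-0.1,-0.1,0.1,1],[0,0,0,-0.1,-0.1,0.1,-1],[0,0,0,-0.1,-0.1,0.1,-1],[0,0,0,-0.1,-0.1,0.1,-1],[0,0,0,-0.1,-0.1,0.1,-1],[0,0,0,-0.1,-0.1,0.1,-1],[0,0,0,-0.1,-0.1,0.1,-1],[0,0,0,-0.1,-0.1,0.1,-1],[0,0,0,-0.1,-0.1,0.1,-1],[0,0,0,-0.1,-0.1,0.1,-1]]'
python3 -m creep '[[0,0,0,0,0,0,-1],[0,0,0,0,0,-1,-1],[0,0,0,0,0,-3,-1],[0,0,0,0,0,-6,-1],[0,0,0,0,0,-10,-1],[0,0,0,0,0,-12,-1],[0,0,0,0,0,-12,-1],[0,0,0,0,0,-12,-1]]'
```

```text
clock: 3.23
ee_pos: [0.5433, 0.1723, 0.0303]
tool_rot: [-3.138, -0.134, -0.001]
wrist_force: [-0.9, 4.0, 5.4]
grip_width: 0.0312
grip_force: 61.8
clock: 3.9
ee_pos: [0.5426, 0.1714, 0.1492]
tool_rot: [3.138, 0.134, -0.0]
wrist_force: [-1.0, -0.3, -8.5]
grip_width: 0.0312
grip_force: 61.1
```

```bash
python3 - <<'E'
from h import *
print(row([.504,-.067,.25],pose(12.2)))
E
```

```text
(array([ 0.03,  0.01, -7.3 ]), array([ -5.88,  23.43, -10.06]))
```

```bash
python3 -m creep '[[0,0,-2,-1,4,-3,-1],[0,0,-4,-3,7.5,-7,-1],[0,0,-7.3,-5.9,11,-10,-1],[0,0,-7.3,-5.9,15,-10,-1],[0,0,-7.3,-5.9,19,-10,-1],[0,0,-7.3,-5.9,22,-10,-1],[0,0,-7.3,-5.9,23.4,-10,-1],[0,0,-7.3,-5.9,23.4,-10,-1],[0,0,-7.3,-5.9,23.4,-10,-1],[0,0,-7.3,-5.9,23.4,-10,-1]]'
python3 - <<'E'
from h import *
o=env.get_obs();info=vision.camera_info("wrist");p,d=vision.get_image("wrist")
cv2.imwrite("pics/w2.png",p[...,::-1]);np.savez("w2.npz",p=p,d=d,tp=o["ee_pos"],tr=o["tool_rot"],**{k:np.array(v) for k,v in info.items()})
E
```

```text
clock: 4.73
ee_pos: [0.5025, -0.0658, 0.2463]
tool_rot: [-3.121, -0.333, 0.009]
wrist_force: [-0.2, 0.2, -7.3]
grip_width: 0.0313
grip_force: 63.8
```

View pics/w2.png

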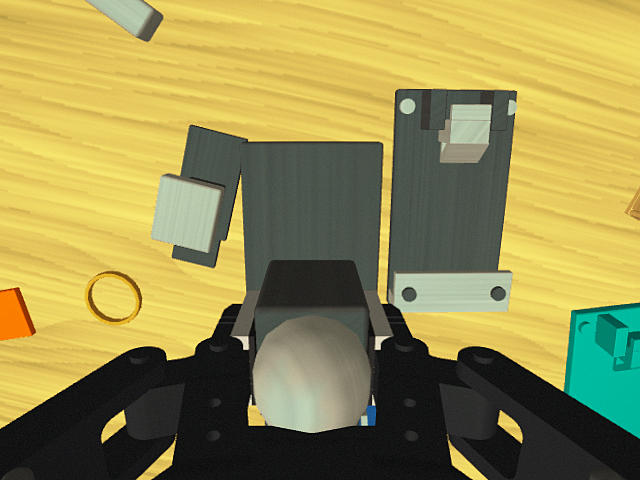

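The fixture is clear on the right: slab far corners (396,90) and (516,90), rail from (394,271) to (511,311), catch at (465,130). The held head's foot edge runs (243,142) to (382,142), so it hangs square.

```bash
python3 - <<'E'
from h import *
z=np.load("w2.npz");p,d=z["p"].astype(int),z["d"];info={k:z[k] for k in("intrinsics","k1","cam_to_world")}
print("tool",z["tp"],(lambda r:np.degrees(2*np.arctan2(r[1],r[0])))(z["tr"]))
nb=(p[...,0]-p[...,2])<30
fit=lambda e,h:(lambda W:(cv2.fitLine(W.astype(np.float32),cv2.DIST_HUBER,0,.001,.001).ravel(),W))(onplane("wrist",e,h,info)[:,:2])
right=[];left=[];
for v in range(125,262):
    u=np.where(nb[v,387:540])[0]+387; right.append([u.max()+.5,v])
    # left: last bench pixel before 450
    b=np.where(~nb[v,380:430])[0]+380
    if len(b): left.append([b.max()+.5,v])
far=[]
for u in list(range(402,420))+list(range(445,510)):
    v=np.where(nb[60:200,u])[0]+60; far.append([u,v.min()-.5])
for n,e,h in(("right z12",right,.012),("left z0",left,0),("left z12",left,.012),("far",far,.012)):
    f,W=fit(e,h);print(n,len(e),np.degrees(np.arctan2(f[1],f[0])).round(2),f[2:].round(4))
# rail: brightest region
g=p.min(2);m=np.zeros((480,640),np.uint8);m[262:320,387:520]=((g>100)&nb)[262:320,387:520]
P=cloud("wrist",d,info);q=P[m>0];t=q[(q[:,2]>.036)&(q[:,2]<.045)]
r=cv2.minAreaRect(t[:,:2].astype(np.float32));print("rail top",np.median(t[:,2]),r,cv2.boxPoints(r).round(4).tolist())
sl=P[170:260,410:490].reshape(-1,3);print("slab z",np.nanmedian(sl[:,2]))
# catch
q=P[100:166,436:496].reshape(-1,3);q=q[q[:,2]>.02];print("catch",q.min(0),q.max(0))
np.save("P2.npy",P)
# held foot plate top in tool frame
q=P[155:250,255:370].reshape(-1,3);Rt=R.from_rotvec(z["tr"]);L=Rt.inv().apply(q-z["tp"]);L=L[~np.isnan(L[:,2])]
A=np.c_[L[:,:2],np.ones(len(L))];print("plate top plane tool z=ax+by+c",np.linalg.lstsq(A,L[:,2],rcond=None)[0])
e=bydepth("wrist",[[243,143],[382,143],[246,280],[379,280]],[np.nanmedian(d[150:170,300:330])]*4,info);print((Rt.inv().apply(e-z["tp"])).round(4))
E
```

```text
tool [ 0.5024509  -0.06581558  0.24633591] -347.82838570654576
right z12 137 12.44 [ 0.5444 -0.2276]
left z0 137 12.31 [ 0.5212 -0.1327]
left z12 137 12.31 [ 0.5228 -0.1301]
far 83 -77.99 [ 0.6189 -0.1687]
rail top 0.038804634930755644 ((0.4562000632286072, -0.19747228920459747), (0.03582358360290527, 0.09960401803255081), 12.417840003967285) [[0.42800000309944153, -0.1527000069618225], [0.44940000772476196, -0.25], [0.4844000041484833, -0.24230000376701355], [0.46299999952316284, -0.14499999582767487]]
slab z 0.010826982698468018
catch [ 0.55819099 -0.1900287   0.02002323] [ 0.61319959 -0.13901906  0.04814589]
plate top plane tool z=ax+by+c [0.00123726 0.00102819 0.02338217]
[[ 0.0597 -0.0235  0.025 ]
 [ 0.0597  0.0251  0.0251]
 [ 0.0136 -0.0224  0.0124]
 [ 0.0136  0.0239  0.0124]]
```

```bash
python3 - <<'E'
from h import *
z=np.load("w2.npz");p,d=z["p"].astype(int),z["d"];info={k:z[k] for k in("intrinsics","k1","cam_to_world")}
P=np.load("P2.npy");a=np.radians(12.35);F=np.array([[np.cos(a),np.sin(a)],[-np.sin(a),np.cos(a)]])
loc=lambda W:W[...,:2]@F.T-[.4674,-.2900]
L=loc(P)
q=np.dstack([L,P[...,2:]])
for u in(420,455,465,475,490):
    col=q[:,u]; print(u,[(v,*(col[v]*1000).round(0)) for v in (list(range(95,172,6)) if u in(455,465,475) else [])])
    g=p[:,u].sum(1);e=np.diff(g)
    for a_,b_ in((255,290),(295,325)):
        v=a_+np.abs(e[a_:b_]).argmax()+.5; print("  rail edge",v,(loc(onplane("wrist",[[u,v]],.04,info))*1000).round(1))
c=q[95:170,430:500].reshape(-1,3);c=c[(c[:,2]>.021)&(c[:,0]<.066)];print("catch",np.percentile(c,[1,99],axis=0))
i0=np.load("top0.npz");inf={k:i0[k] for k in("intrinsics","k1","cam_to_world")};PT=cloud("top",i0["d"],inf)
# top view: rail top pixels
s=i0["p"].astype(int)[225:270,360:420];m=(s.min(2)>85)&(s[...,0]-s[...,2]<25);T=onplane("top",np.argwhere(m)[:,::-1]+[360,225],.04,inf);T=loc(T);print("top rail",np.percentile(T,[1,99],axis=0)*1000)
E
```

```text
420 []
  rail edge 273.5 [[-46.4  28.9]]
  rail edge 295.5 [[-66.1  27.5]]
455 [(95, np.float64(97.0), np.float64(2.0), np.float64(11.0)), (101, np.float64(92.0), np.float64(1.0), np.float64(11.0)), (107, np.float64(86.0), np.float64(12.0), np.float64(44.0)), (113, np.float64(82.0), np.float64(12.0), np.float64(47.0)), (119, np.float64(78.0), np.float64(12.0), np.float64(46.0)), (125, np.float64(73.0), np.float64(11.0), np.float64(45.0)), (131, np.float64(69.0), np.float64(11.0), np.float64(45.0)), (137, np.float64(nan), np.float64(nan), np.float64(nan)), (143, np.float64(60.0), np.float64(10.0), np.float64(46.0)), (149, np.float64(55.0), np.float64(8.0), np.float64(41.0)), (155, np.float64(50.0), np.float64(6.0), np.float64(34.0)), (161, np.float64(45.0), np.float64(3.0), np.float64(27.0)), (167, np.float64(38.0), np.float64(-2.0), np.float64(12.0))]
  rail edge 272.5 [[-45.7  -0.5]]
  rail edge 311.5 [[-81.1  -3.8]]
465 [(95, np.float64(97.0), np.float64(-6.0), np.float64(12.0)), (101, np.float64(92.0), np.float64(-7.0), np.float64(11.0)), (107, np.float64(86.0), np.float64(5.0), n
[... 1087 characters left out ...]
p.float64(-4.0), np.float64(46.0)), (137, np.float64(65.0), np.float64(-5.0), np.float64(46.0)), (143, np.float64(60.0), np.float64(-5.0), np.float64(46.0)), (149, np.float64(55.0), np.float64(-8.0), np.float64(40.0)), (155, np.float64(50.0), np.float64(-10.0), np.float64(34.0)), (161, np.float64(45.0), np.float64(-13.0), np.float64(27.0)), (167, np.float64(38.0), np.float64(-20.0), np.float64(11.0))]
  rail edge 272.5 [[-45.8 -17.4]]
  rail edge 311.5 [[-81.3 -21.2]]
490 []
  rail edge 272.5 [[-45.9 -30.2]]
  rail edge 296.5 [[-67.5 -32.7]]
catch [[ 0.04399828 -0.01508212  0.0228783 ]
 [ 0.06586933  0.01492436  0.04731654]]
top rail [[-80.1331091  -51.96875981]
 [-45.66237332  44.99576027]]
```

```bash
cat >> h.py <<'E'
Y=12.35
def tcp(xA,zA,th,y=.5):  # mm in the fixture frame, part tipped th deg about lip's lower edge
    t=np.radians(th);x=xA+60*np.cos(t)-30.5*np.sin(t);z=zA+60*np.sin(t)+30.5*np.cos(t)
    a=np.radians(Y);return np.array([.5186+(x*np.cos(a)-y*np.sin(a))/1e3,-.1833+(x*np.sin(a)+y*np.cos(a))/1e3,z/1e3])
def plan(*S,p0=None,R0=None):
    for s in S: print(s,*row(tcp(*s),pose(Y,s[2]),p0,R0))
def where():
    o=env.get_obs();Q=pose(Y).inv()*R.from_rotvec(o["tool_rot"]);r=Q.as_rotvec(degrees=True);th=r[1]
    M=R.from_euler('z',-Y,degrees=True).apply(o["ee_pos"]-[.5186,-.1833,0])*1e3
    t=np.radians(th);print("t %.2f tip %.1f off-axis %.1f %.1f  xA %.1f y %.1f zA %.1f"%(o["clock"],th,r[0],r[2],M[0]-60*np.cos(t)+30.5*np.sin(t),M[1],M[2]-60*np.sin(t)-30.5*np.cos(t)),"F",R.from_euler('z',-Y,degrees=True).apply(o["wrist_force"]).round(1),"M",o["wrist_torque"].round(2),"grip",o["grip_width"].round(4),o["grip_force"])
E
python3 - <<'E'
from h import *
where();plan((-30,140,20),(-30,70,20))
E
```

```text
Traceback (most recent call last):
  File "h.py", line 34, in where
    t=np.radians(th);print("t %.2f tip %.1f off-axis %.1f %.1f  xA %.1f y %.1f zA %.1f"%(o["clock"],th,r[0],r[2],M[0]-60*np.cos(t)+30.5*np.sin(t),M[1],M[2]-60*np.sin(t)-30.5*np.cos(t)),"F",R.from_euler('z',-Y,degrees=True).apply(o["wrist_force"]).round(1),"M",o["wrist_torque"].round(2),"grip",o["grip_width"].round(4),o["grip_force"])
                                                                                                                                                                                                                                                                                                      ^^^^^^^^^^^^^^^^^^^^^
AttributeError: 'float' object has no attribute 'round'
```

```bash
sed -i 's/o\["grip_width"\].round(4)/round(o["grip_width"],4)/' h.py
python3 - <<'E'
from h import *
where();plan((-30,140,20),(-30,70,20))
E
```

```text
t 4.78 tip -0.2 off-axis 0.2 0.1  xA -50.4 y 118.5 zA 216.7 F [-0.7  0.3 -6.9] M [ 0.05  0.02 -0.04] grip 0.0314 63.81517401896417
(-30, 140, 20) [-0.16 20.25 -0.15] [ 0.67 11.82  5.74]
(-30, 70, 20) [-0.16 20.25 -0.15] [ 0.7  11.84 12.74]
```

```bash
python3 -m creep '[[0,5,0,0,3.5,1,-1],[0,11,0,0.3,7,3,-1],[0,17,0,0.5,10,5,-1],[-0.2,20.2,-0.2,0.7,11.8,6,-1],[-0.2,20.2,-0.2,0.7,11.8,8.5,-1],[-0.2,20.2,-0.2,0.7,11.8,11,-1],[-0.2,20.2,-0.2,0.7,11.8,12.5,-1],[-0.2,20.2,-0.2,0.7,11.8,12.7,-1],[-0.2,20.2,-0.2,0.7,11.8,12.7,-1],[-0.2,20.2,-0.2,0.7,11.8,12.7,-1]]'
python3 - <<'E'
from h import *
p,d=vision.get_image("side");cv2.imwrite("pics/s2.png",cv2.resize(p[170:330,200:440],None,fx=3,fy=3)[...,::-1])
where();plan((-30,35,20),(-30,18,20),(-30,15,20))
E
```

```text
clock: 5.62
ee_pos: [0.5365, -0.1798, 0.1233]
tool_rot: [-3.042, -0.333, -0.543]
wrist_force: [-0.1, -0.3, -5.8]
grip_width: 0.0311
grip_force: 63.9
t 5.67 tip 20.3 off-axis -0.3 -0.1  xA -27.1 y -1.0 zA 74.7 F [ 1.  -1.3 -7.7] M [-0.11  0.55  0.04] grip 0.0314 63.912931149825454
(-30, 35, 20) [ 0.3  -0.29  0.19] [-1.63 -0.18  3.66]
(-30, 18, 20) [ 0.3  -0.29  0.19] [-2.22 -0.19  5.25]
(-30, 15, 20) [ 0.3  -0.29  0.19] [-2.32 -0.19  5.53]
```

View pics/s2.png

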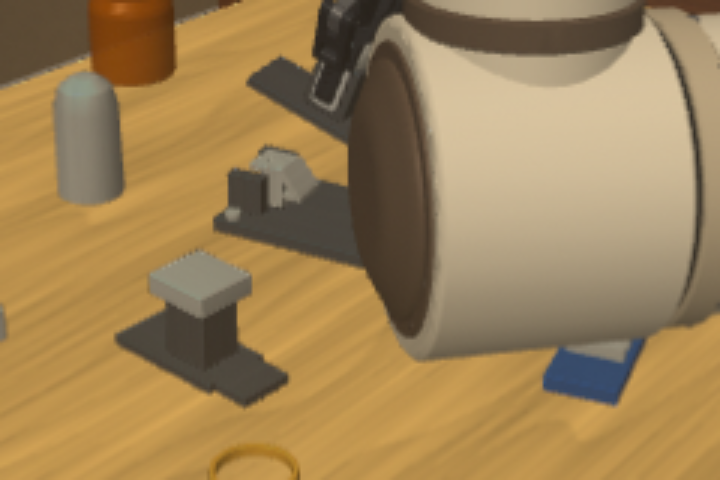

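The side view shows the plate tipped with the foot end high (crop 265,75) above the catch. The arm hides the rail end.

```bash
python3 -m creep '[[0.3,-0.3,0.2,-0.8,-0.1,1.8,-1],[0.3,-0.3,0.2,-1.6,-0.2,3.7,-1],[0.3,-0.3,0.2,-2,-0.2,4.6,-1],[0.3,-0.3,0.2,-2.2,-0.2,5.2,-1],[0.3,-0.3,0.2,-2.2,-0.2,5.2,-1],[0.3,-0.3,0.2,-2.2,-0.2,5.2,-1],[0.3,-0.3,0.2,-2.2,-0.2,5.2,-1],[0.3,-0.3,0.2,-2.2,-0.2,5.2,-1]]'
python3 - <<'E'
from h import *
where();plan((-30,15,20),(-50,15,20),(-64,15,20),(-64,13,20))
E
```

```text
clock: 6.33
ee_pos: [0.5339, -0.1799, 0.0677]
tool_rot: [-3.04, -0.327, -0.536]
wrist_force: [0.2, 0.5, -6.9]
grip_width: 0.0313
grip_force: 63.8
t 6.33 tip 20.0 off-axis -0.0 0.1  xA -30.3 y 0.1 zA 18.5 F [ 0.3  0.5 -6.9] M [-0.13  0.57  0.01] grip 0.0313 63.84757747873664
(-30, 15, 20) [ 0.02  0.   -0.07] [-0.09 -0.04  0.34]
(-50, 15, 20) [ 0.02  0.   -0.07] [-1.97 -0.04 -0.34]
(-64, 15, 20) [ 0.02  0.   -0.07] [-3.29 -0.04 -0.82]
(-64, 13, 20) [ 0.02  0.   -0.07] [-3.35 -0.04 -0.64]
```

```bash
python3 -m creep '[[0,0,0,-0.1,0,0.3,-1],[0,0,0,-0.1,0,0.3,-1],[0,0,0,-1,0,0,-1],[0,0,0,-2,0,-0.34,-1],[0,0,0,-2.6,0,-0.57,-1],[0,0,0,-3,0,-0.7,-1],[0,0,0,-3.3,0,-0.8,-1],[0,0,0,-3.3,0,-0.8,-1],[0,0,0,-3.3,0,-0.8,-1]]'
python3 - <<'E'
from h import *
where();plan((-65,13,20),(-65,12,20))
E
```

```text
clock: 7.08
ee_pos: [0.4999, -0.1866, 0.0627]
tool_rot: [-3.039, -0.325, -0.533]
wrist_force: [1.0, 0.6, -7.1]
grip_width: 0.0313
grip_force: 64.1
t 7.08 tip 19.9 off-axis 0.1 0.1  xA -65.0 y 0.8 zA 13.6 F [ 1.1  0.3 -7.1] M [-0.11  0.54  0.01] grip 0.0313 64.05253923498094
(-65, 13, 20) [-0.06  0.08 -0.14] [-0.03  0.03  0.05]
(-65, 12, 20) [-0.06  0.08 -0.14] [-0.06  0.03  0.14]
```

```bash
python3 -m creep '[[0,0,0,0,0,0.08,-1],[0,0,0,-0.05,0,0.15,-1],[0,0,0,-0.05,0,0.15,-1],[0,0,0,-0.05,0,0.15,-1]]'
python3 - <<'E'
from h import *
where();plan((-64.5,12.3,15),(-64.5,12.3,11),(-64.5,12,9),(-64.5,12,7),(-64.5,12,4))
E
```

```text
clock: 7.42
ee_pos: [0.5, -0.1861, 0.0608]
tool_rot: [-3.039, -0.327, -0.533]
wrist_force: [0.1, -0.6, -7.0]
grip_width: 0.0316
grip_force: 64.1
t 7.42 tip 19.9 off-axis 0.1 0.1  xA -64.8 y 1.2 zA 11.7 F [ 0.  -0.6 -7. ] M [-0.08  0.58 -0.01] grip 0.0316 64.05304368585348
(-64.5, 12.3, 15) [-0.11 -4.89 -0.09] [0.28 0.07 0.48]
(-64.5, 12.3, 11) [-0.11 -8.89 -0.09] [0.44 0.07 0.92]
(-64.5, 12, 9) [ -0.12 -10.89  -0.09] [0.5  0.07 1.17]
(-64.5, 12, 7) [ -0.12 -12.89  -0.09] [0.56 0.07 1.4 ]
(-64.5, 12, 4) [ -0.12 -15.89  -0.08] [0.64 0.07 1.74]
```

```bash
python3 -m creep '[[0,-2.5,0,0.15,0.05,0.25,-1],[0,-4.9,0,0.3,0.05,0.5,-1],[0,-7,0,0.36,0.05,0.75,-1],[0,-8.9,0,0.43,0.05,1,-1],[0,-8.9,0,0.43,0.05,1,-1]]'
python3 - <<'E'
from h import *
where();plan((-64.5,11.5,8),(-64.5,11.5,5),(-64.5,11.5,2),(-64.5,11,0))
E
```

```text
clock: 7.83
ee_pos: [0.5084, -0.1854, 0.0535]
tool_rot: [-3.088, -0.334, -0.297]
wrist_force: [-3.3, -1.9, -4.1]
grip_width: 0.0313
grip_force: 64.4
t 7.83 tip 11.0 off-axis 0.1 0.0  xA -63.5 y 0.1 zA 12.1 F [-3.6 -1.2 -4.1] M [-0.41  0.66 -0.12] grip 0.0313 64.42333619110286
(-64.5, 11.5, 8) [-0.05 -2.98 -0.  ] [ 0.04 -0.04  0.36]
(-64.5, 11.5, 5) [-0.05 -5.98 -0.  ] [ 0.18 -0.04  0.68]
(-64.5, 11.5, 2) [-0.05 -8.98 -0.  ] [ 0.29 -0.04  1.01]
(-64.5, 11, 0) [ -0.05 -10.98  -0.  ] [ 0.35 -0.04  1.29]
```

```bash
python3 -m creep '[[0,-3,0,0.04,0,0.36,-1],[0,-6,0,0.18,0,0.68,-1],[0,-6,0,0.18,0,0.68,-1]]'
python3 - <<'E'
from h import *
where();plan((-64.5,11.5,2),(-64.5,11.5,0),(-64.5,10.5,0))
E
```

```text
clock: 8.08
ee_pos: [0.5108, -0.1848, 0.0468]
tool_rot: [-3.11, -0.337, -0.133]
wrist_force: [-4.6, -2.3, -0.6]
grip_width: 0.0312
grip_force: 64.9
t 8.08 tip 4.9 off-axis 0.1 -0.0  xA -65.1 y 0.3 zA 11.2 F [-5.  -1.3 -0.6] M [-0.69  1.26 -0.12] grip 0.0312 64.90057781338692
(-64.5, 11.5, 2) [-0.09 -2.92  0.02] [ 0.21 -0.02  0.29]
(-64.5, 11.5, 0) [-0.09 -4.92  0.02] [ 0.31 -0.02  0.51]
(-64.5, 10.5, 0) [-0.09 -4.92  0.02] [ 0.3  -0.02  0.61]
```

```bash
python3 -m creep '[[0,-2.9,0,0.15,0,0.28,-1],[0,-4.9,0,0.27,0,0.51,-1],[0,-4.9,0,0.27,0,0.51,-1],[0,-4.9,0,0.27,0,0.51,-1]]'
python3 - <<'E'
from h import *
where()
E
```

```text
clock: 8.42
ee_pos: [0.5144, -0.1839, 0.0424]
tool_rot: [-3.121, -0.336, -0.008]
wrist_force: [-0.9, -0.6, -2.5]
grip_width: 0.0313
grip_force: 64.7
t 8.42 tip 0.3 off-axis 0.1 0.1  xA -64.1 y 0.3 zA 11.6 F [-1.  -0.4 -2.5] M [-0.05  0.08  0.03] grip 0.0313 64.71127660945058
```

```bash
python3 -m creep '[[0,-0.3,0,0,0,0.08,-1],[0,-0.3,0,0,0,0.15,-1],[0,-0.3,0,0,0,0.15,-1]]'
python3 - <<'E'
from h import *
where()
info=vision.camera_info("wrist");p,d=vision.get_image("wrist");cv2.imwrite("pics/w3.png",p[...,::-1])
E
```

```text
clock: 8.67
ee_pos: [0.5144, -0.1839, 0.0423]
tool_rot: [-3.122, -0.336, 0.001]
wrist_force: [-2.9, 3.3, 8.7]
grip_width: 0.0315
grip_force: 66.1
t 8.67 tip -0.0 off-axis 0.1 0.1  xA -64.2 y 0.3 zA 11.8 F [-2.1  3.8  8.7] M [0.52 0.38 0.08] grip 0.0315 66.14523720927536
```

View pics/w3.png

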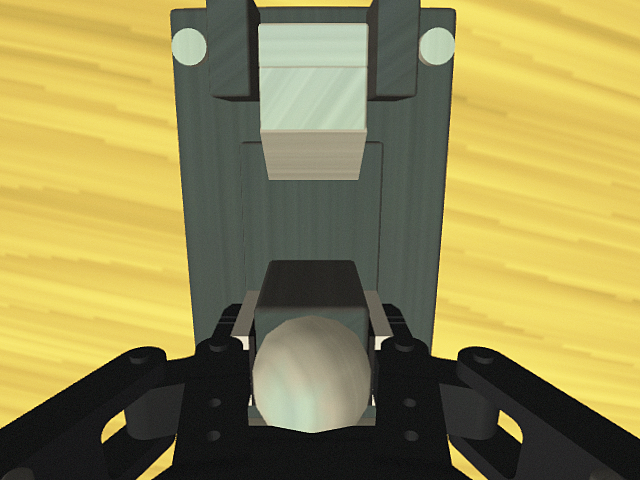

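The catch nose (262–366, 130–180) overlaps the foot's end (row 142), and pressing meets a hard stop: it is seated and latched. I'll ease off, open and lift straight up.

```bash
python3 -m creep '[[0,0,0,0,0,-0.1,-1],[0,0,0,0,0,-0.1,1],[0,0,0,0,0,-0.1,1],[0,0,0,0,0,-0.1,1],[0,0,0,0,0,-0.1,1],[0,0,0,0,0,-0.1,1],[0,0,0,0,0,-0.1,1],[0,0,0,0,0,-0.1,1],[0,0,0,0,0,-0.1,1]]'
python3 -m creep '[[0,0,0,0,0,-1,1],[0,0,0,0,0,-3,1],[0,0,0,0,0,-6,1],[0,0,0,0,0,-9,1],[0,0,0,0,0,-12,1],[0,0,0,0,0,-15,1],[0,0,0,0,0,-15,1],[0,0,0,0,0,-15,1]]'
python3 - <<'E'
from h import *
info=vision.camera_info("wrist");p,d=vision.get_image("wrist");cv2.imwrite("pics/w4.png",p[...,::-1])
P=cloud("wrist",d,info);L=R.from_euler('z',-Y,degrees=True).apply(P.reshape(-1,3)-[.5186,-.1833,0])*1e3
for n,x0,x1,y0,y1 in(("plate foot",25,38,-20,20),("plate wings",44,53,-23,-18),("nose",46,64,-10,10),("lip",-42,-28,-15,15)):
    s=L[(L[:,0]>x0)&(L[:,0]<x1)&(L[:,1]>y0)&(L[:,1]<y1)];print(n,len(s),np.nanmedian(s[:,2]) if len(s) else 0)
c=L[(np.abs(L[:,1])<14)&(L[:,2]>26)&(L[:,0]>30)&(L[:,0]<100)];print("catch x",np.percentile(c[:,0],[1,99]))
where()
E
```

```text
clock: 9.47
ee_pos: [0.5134, -0.1839, 0.0413]
tool_rot: [-3.122, -0.336, 0.006]
wrist_force: [0.0, -0.2, -0.2]
grip_width: 0.0852
grip_force: 0.0
clock: 10.13
ee_pos: [0.5154, -0.1848, 0.1944]
tool_rot: [3.122, 0.336, 0.001]
wrist_force: [0.4, -0.0, -0.5]
grip_width: 0.0854
grip_force: 0.0
plate foot 1041 18.91344381376819
plate wings 91 18.85732157089864
nose 863 40.83740425874287
lip 256 18.992542033043094
catch x [44.92369036 88.45491974]
t 10.18 tip -0.1 off-axis 0.1 0.1  xA -64.6 y 0.1 zA 161.8 F [-1.2  0.9 -1.3] M [-0.01  0.03  0.04] grip 0.0855 0.0
```

View pics/w4.png

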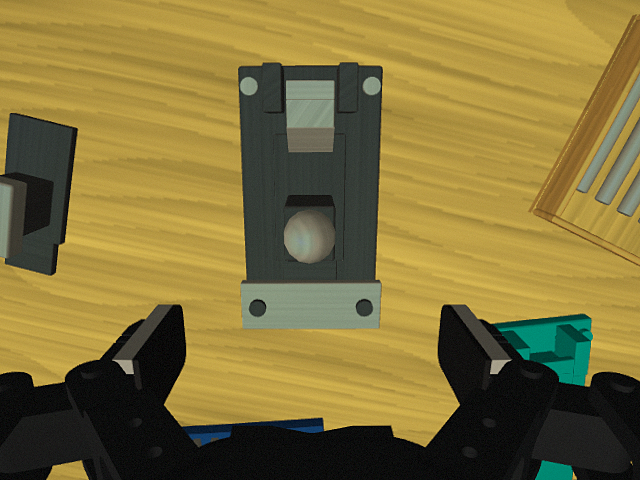

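The head lies flat. The plate top reads 19 mm at both foot and lip, the lip is under the rail (row 282), and the catch is shut at x ≈ 44–45 over the foot (310,150). The gripper is clear.

```bash
python3 -c "
from plant import ticket
print(ticket.sign_off())"
```

```text
the job is handed in; nothing more can be done
None
```

The domed head is in the dark fixture: lip hooked under the rail, plate flat on the slab, catch shut over the foot. The gripper let go and was clear of it when I handed the job in at about 10 s on the robot's clock.

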